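Load the slide carrier into the incubation chamber

TASK

Swing the door of the clear incubation chamber wide open, at least square to its front. Then set the slide carrier down gently on the steel rollers outside the doorway, tail handle pointing away from the chamber, let go of it, and push it from behind along the rollers until it is fully home against the red stop. Keep the carrier level, leave the door open so that I can check the seating, and leave the other things on the bench where they are.

Things in the scene. Friction and masses are not known exactly. Their poses are not given: they have to be found in the camera images.
- chamber: Low clear-paned chamber, white frame, fixed on a black base 280 wide, 365 deep, 20 high. Origin on the table under the middle of the doorway; x points into the chamber along its roller track, y to the left seen from outside, z up. Chamber x 0 to 182, 270 wide, roof 112 to 120 above the table. Doorway y -100 to 100, z 47 to 112. A carrier fully home has its origin at x 70, y 0, z 40 mm.
- track (a point): Middle of the loading track outside the doorway, at roller-top height: x -80, y 0, z 40 mm of the chamber, same axes. Steel rollers (diameter 16 along y, spaced 26.5, free-turning) run from chamber x -148 to 117 between two aluminium guide rails, inner faces at y 47 and -47, rail tops at z 47 mm.
- stop (a point): Middle of the red end stop's front face inside the chamber at roller-top height: x 130, y 0, z 40 mm of the chamber, same axes. The stop is 94 wide, top at z 60 mm.
- door (a joint): Door angle in rad, 0 closed, growing as it swings outward, clockwise seen from above; stop at 1.9; it stays where it is left. Upright hinge at the doorway's left (+y) side. Clear pane with blue frame, 198 wide, 12 thick, 50 to 118 mm above the table; it sweeps over the rollers.
- door_handle (a point): On the axis of the orange handle at height 107: an upright round bar, diameter 12, from 60 to 130 mm above the table (10 higher than the roof), 170 mm from the hinge along the door, with a 29 mm gap to the door face; joined to the door below height 80 only, so it can be pinched from above. Axes turn with the door: x points from bar to door, y along the door to the hinge side.
- door_hinge (a point): Point on the door's hinge axis at height 107 mm; at x = -6, y = 100 mm of the chamber. Axes turn with the door; -y points along the door to its free edge.
- carrier: Loose slide carrier, about 0.4 kg: dark steel tray 120 long (x) x 84 wide (y) x 25 high, with two glass slides lying flat on it, an upright orange fin in the middle and an orange tail handle. Origin: middle of the tray's underside; x points forward, away from the tail; z up.
- carrier_fin (a point): Grip point on the fin, 50 mm above the carrier's underside over its origin. Fin 44 long (x), 12 thick (y), from 24 to 60 mm above the underside. Same axes as the carrier.
- carrier_tail (a point): Grip point on the tail post, 40 mm above the underside, 105 mm behind the carrier's origin (x = -105). Post 14 x 14, from 6 to 53 mm above the underside, joined to the tray by a bar 12 wide, top 18 mm above the underside. Same axes as the carrier.
- tube_rack: Bystander: blue tube rack 120 x 60 x 54 high; origin under its middle.
- reagent: Bystander: amber bottle, diameter 60, 130 high; origin under its middle.
- lens_can: Bystander: grey jar with black cap, diameter 54, 75 high; origin under its middle.
- beaker: Bystander: glass beaker, diameter 70, 90 high; origin under its middle.
- tip_box: Bystander: pipette-tip box 120 x 85 x 55 high, green with a clear lid; origin under its middle.
- driver: Bystander: red-handled screwdriver lying on the table, about 200 long; origin at its middle on the table.

How it is judged:
By the outcome, as a careful person would: the job done as asked, in the order asked, and still so for the second after the job is handed in, with the robot touching nothing.
It also fails if it takes over 67 s, if anything falls off the work surface, if the arm or the gripper's body presses on something with over 40 N, if the wrist force passes 120 N, or if a joint passes its speed limit or range.

ROBOT

A 6-joint arm with a two-finger parallel gripper is mounted at the origin on the work surface. World frame = base frame: x ahead of the robot, y to its left, z up, the work surface at z = 0. Lengths are in mm, angles in rad, forces in N, time in s.
With the tool pointing down it reaches from about 250 to 725 mm from the base axis. Payload 9.7 kg.
Tool frame: the origin (TCP) lies at the centre of the arm's flange, where the gripper is bolted on; the fingertips stand 173 mm ahead of it and the grasp point (between the pads) lies 155 mm ahead of it (manip.grasp_offset is the z of the grasp point in the tool frame, in mm); z points along the fingers, y is the line along which they close (so a half turn about z gives the same grasp; the last joint's range is limited). The gripper opens to 85 mm and grips with 20 to 120 N. Pads are 22 mm wide; open, the fingers measure 114 mm over their backs; the gripper's body (76 mm by 85 mm) begins 54 mm behind the grasp point. The pads swing forward as they close: fully open they stand 13 mm farther back than shut.
Start: joints at [0, 0.087, 0.176, 1.66, 0, 1.571], TCP at [549.998, 0, 404.684] pointing down, gripper open.
Joint ranges: [-3.13, 3.13], [-0.85, 1.81], [-1.15, 1.24], [-2.2, 2.28], [-1.44, 1.52], [-3.14, 3.14]. Speed limits (rad/s): [2.22, 2.22, 2.57, 3.14, 3.14, 3.14].

INTERFACE

Orientations are given as a unit quaternion [x, y, z, w].
In Python, from station import monitor, vision, workorder, manip gives the robot as it stands. The module is installed in compiled form; this text tells all that it offers.
- The arm moves only by the tool carry_out, never from a script. Its argument "motion" is a list of rows, each a list of 7 numbers: the shift along the tool's x, y, z normalised to -1 to 1, where 1 is 1000 mm, then the turn, a rotation vector about the tool's x, y, z normalised to -1 to 1, where 1 is 90 degrees, then the closure, from -1 (fully open) to 1 (shut). In form: [[x, y, z, rx, ry, rz, hand], ...]. A call has 1 to 20 rows; each row is the pose to reach, as a shift and turn from the pose commanded when the call began, along the tool's axes at that moment; what a row does not reach only later rows make up. A row lasts 1/8 s, in which the tool goes at most 62.5 mm and 10.7 degrees, less where a joint would pass 70% of its speed; a pose out of reach is approached as far as the arm can. A call with a number of a shift or a turn outside -1 to 1 is refused whole. A call with a gripper value outside its range is refused whole. The fingers move at their own pace and stop on an object; "force" is the grip in N (left out, the last holds). Time passes only in rows, so rows that repeat a pose let the fingers close. It gives the time, the measured TCP pose, the force, the opening and the grip force at its end, in the units of the state.
- monitor.sense(): the state, without advancing time (a new reading comes with each control period).
- vision.grab_frame(name): name is "scene" or "side" or "wrist"; returns a dict with "image" (384x512x3 uint8, red, green, blue), "depth" (384x512 float32, mm along the optical axis (not along the pixel's ray), 0 where there is no reading), "fx", "fy", "cx", "cy" (pixels), "R" (3x3) and "t" (3): a world point X has camera coordinates R X + t. Camera axes: x right, y down, z forward; pixel columns grow to the right and rows downward; lengths in mm; the calibration is good to about 2 mm. The wrist camera is an equidistant fisheye: a pixel r from the principal point sees the ray r / f radians off the axis. A picture is of the moment at which its call begins.
- workorder.sign_off(): hands the job in; it is judged then, once.
The state is a dict: "time_s": time; "joint_positions": joint angles; "qd": joint speeds; "joint_efforts": joint torques, N m; "tool_pos": TCP position; "ee_rot": TCP orientation; "ft_force": force on the tool from outside, world axes, zero at the start; "ft_torque": the same for the moment, N m; "grip_width": finger opening in mm; "grip_force": force on a finger pad.
Only numpy, scipy, OpenCV 4.12 (cv2) and the standard library are available. Lean on these libraries where they do the work, as an engineer would, in place of code of your own. Each camera call takes 0.05 s, during which the arm holds its last target. There are 200 camera calls.

## Working session

There is one attempt and no reset: what is moved stays moved. The work goes in short steps, Python scripts to look and compute and a tool call to move; the robot and the scene stay as the last step left them, time stands still between calls to the robot, and variables do not carry over. Pictures are saved under pics/ and viewed, at most 10 in all, crops included, and the job is handed in when it is done.

Besides the shell and the picture viewer there is one more tool, called after "Call:" as a command line: name --pt "numbers of a row" for each row, then --argument value for the rest. carry_out: Moves the arm, as the interface text tells. Scaled input: -1 to 1 covers 1000 mm each way for a shift and 90 degrees each way for a turn. Its arguments: {"type":"object","properties":{"motion":{"type":"array","items":{"type":"array","items":{"type":"number"}}},"force":{"type":"number"}},"required":["motion"]}

```bash
mkdir -p pics
python3 - <<'E'
from station import monitor, vision, workorder, manip
import cv2,numpy as np
s=monitor.sense();print({k:np.round(v,3).tolist() for k,v in s.items()})
print(manip.grasp_offset)
for n in("scene","side"):
    f=vision.grab_frame(n);cv2.imwrite(f"pics/{n}0.png",f["image"][...,::-1]);np.savez(f"{n}0.npz",**f)
    print(n,f["fx"],f["cx"],f["cy"],(-f["R"].T@f["t"]).round(),f["R"].round(2).tolist())
E
```

```text
{'time_s': 0.0, 'joint_positions': [0.0, 0.087, 0.175, 1.66, -0.0, 1.571], 'qd': [0.0, 0.002, 0.0, -0.001, -0.002, -0.001], 'joint_efforts': [0.001, -52.039, 46.48, 0.016, 0.0, -0.0], 'tool_pos': [550.0, 0.008, 404.006], 'ee_rot': [0.707, 0.707, -0.0, -0.0], 'ft_force': [0.521, -0.162, 0.226], 'ft_torque': [-0.047, 0.037, -0.003], 'grip_force': 0.0, 'grip_width': 85.347}
154.70000000000002
scene 453.8417959963156 260.6684144491929 186.8629927666527 [1294. -964. 1160.] [[0.8, 0.6, -0.01], [0.39, -0.53, -0.76], [-0.46, 0.6, -0.65]]
side 479.45254557396953 252.21309210205655 197.0685165781029 [ -96. -803.  945.] [[0.81, -0.59, 0.0], [-0.38, -0.52, -0.77], [0.46, 0.62, -0.64]]
```

View pics/scene0.png

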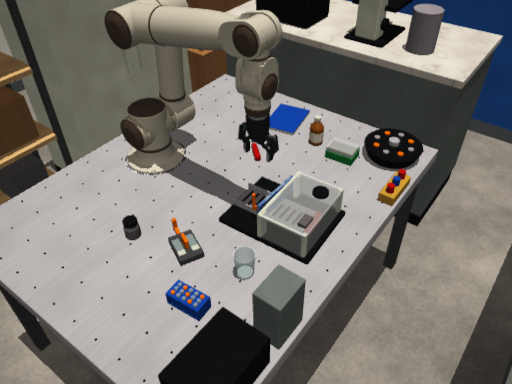

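View pics/side0.png

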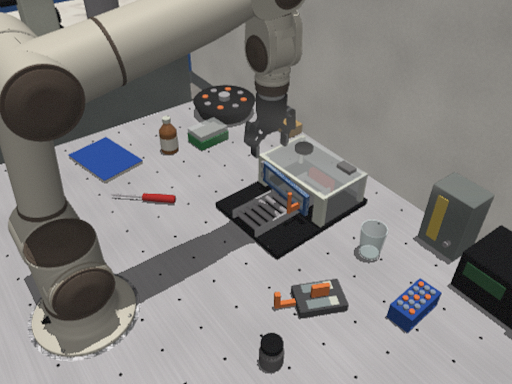

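The scene view shows the chamber at about (300,212), with the orange door handle at (254,200) and the door closed or nearly so. The carrier is at (187,245) with its tail post at (175,225). In the side view the handle is at (293,203), the carrier at (318,298) and its tail at (278,300).

```bash
cat > h.py <<'E'
import numpy as np,cv2
def cloud(f):
    v,u=np.mgrid[:384,:512]; d=f["depth"]
    c=np.stack([(u-f["cx"])/f["fx"]*d,(v-f["cy"])/f["fy"]*d,d],-1)
    P=(c-f["t"])@f["R"]; P[d<=0]=np.nan
    return P
def ray(f,u,v,z):
    d=np.array([(u-f["cx"])/f["fx"],(v-f["cy"])/f["fy"],1])@f["R"]; o=-f["R"].T@f["t"]
    return o+d*(z-o[2])/d[2]
def hsv(f): return cv2.cvtColor(f["image"],cv2.COLOR_RGB2HSV)
E
python3 - <<'E'
from h import *
for n in("scene","side"):
    f=dict(np.load(n+"0.npz"));P=cloud(f);H=hsv(f);h,s,v=H[...,0],H[...,1],H[...,2]
    inb=(P[...,0]>150)&(P[...,0]<1000)&(abs(P[...,1])<600)&(P[...,2]>-10)&(P[...,2]<150)
    masks={"orange":(h>=4)&(h<16)&(s>170)&(v>110),"blue":(h>98)&(h<125)&(s>110)&(v>60),"red":((h<4)|(h>174))&(s>130)&(v>80),"dark":(v<40)}
    for k,m in masks.items():
        nn,l,st,ce=cv2.connectedComponentsWithStats((m&inb).astype(np.uint8))
        for i in range(1,nn):
            if st[i,4]<12: continue
            q=P[l==i]; r=cv2.minAreaRect(q[:,:2].astype(np.float32))
            print(n,k,ce[i].round(),st[i,4],"med",np.median(q,0).round(),"z",np.percentile(q[:,2],[3,97]).round(),"rect",np.round(r[0]),np.round(r[1]),round(r[2]))
    m=inb&(P[...,2]>108)&(P[...,2]<125)&(v>110)&(s<60)
    nn,l,st,ce=cv2.connectedComponentsWithStats(cv2.dilate(m.astype(np.uint8),np.ones((3,3))))
    for i in range(1,nn):
        q=P[(l==i)&m]
        if len(q)>60:
            r=cv2.minAreaRect(q[:,:2].astype(np.float32));print(n,"roof",len(q),np.round(q.mean(0)),[np.round(x) for x in r],cv2.boxPoints(r).round().tolist())
def crop(n,x,y,w,hh,k):
    im=cv2.imread(f"pics/{n}0.png")[y:y+hh,x:x+w]; return cv2.resize(im,(400,int(400*hh/w)),interpolation=cv2.INTER_CUBIC)
a=np.vstack([np.hstack([crop("scene",210,160,150,105,4),crop("side",210,125,160,112,4)]),np.hstack([crop("scene",150,205,80,60,4),crop("side",262,270,100,75,4)])])
print(a.shape);cv2.imwrite("pics/c0.png",a)
E
```

```text
scene orange [318. 126.] 58 med [507. 470.  93.] z [ 82. 105.] rect [505. 474.] [38. 28.] 8
scene orange [376. 144.] 21 med [748. 541.  60.] z [53. 65.] rect [747. 547.] [19. 26.] 11
scene orange [400. 153.] 23 med [852. 546.  57.] z [50. 62.] rect [850. 546.] [19. 27.] 55
scene orange [254. 201.] 47 med [576. -65.  96.] z [ 66. 130.] rect [577. -65.] [11. 18.] 65
scene orange [175. 226.] 59 med [ 382. -266.   24.] z [15. 56.] rect [ 394. -272.] [13. 52.] 60
scene orange [185. 240.] 57 med [ 484. -312.   59.] z [30. 64.] rect [ 472. -308.] [12. 42.] 63
scene orange [185. 287.] 12 med [ 611. -447.   55.] z [50. 57.] rect [ 610. -448.] [9. 7.] 30
scene orange [172. 292.] 13 med [ 594. -480.   55.] z [50. 58.] rect [ 591. -481.] [ 9. 11.] 89
scene orange [202. 296.] 13 med [ 672. -441.   53.] z [49. 57.] rect [ 672. -441.] [9. 9.] 42
scene orange [189. 301.] 13 med [ 656. -475.   53.] z [49. 56.] rect [ 655. -475.] [9. 8.] 36
scene blue [285. 121.] 542 med [300. 528.  14.] z [ 8. 20.] rect [295. 529.] [155. 161.] 11
scene blue [288. 180.] 12 med [619.  78. 117.] z [114. 123.] rect [618.
[... 3152 characters left out ...]
.] 21 med [558.  11.  21.] z [17. 24.] rect [558.  15.] [ 6. 63.] 4
side dark [259. 215.] 24 med [532.  15.  21.] z [19. 24.] rect [531.  15.] [ 6. 63.] 6
side dark [252. 219.] 28 med [505.  14.  20.] z [17. 23.] rect [505.  13.] [ 7. 66.] 3
side dark [488. 270.] 3054 med [ 780. -515.  118.] z [ 11. 123.] rect [ 834. -490.] [226. 114.] 35
side dark [298. 310.] 12 med [ 409. -300.   13.] z [ 8. 17.] rect [ 409. -302.] [29.  2.] 64
side dark [271. 345.] 400 med [ 274. -369.   75.] z [65. 78.] rect [ 276. -368.] [46. 45.] 28
side roof 3066 [711.   1. 121.] [array([713.,  13.]), array([210., 276.]), np.float64(3.0)] [[602.0, 146.0], [615.0, -130.0], [824.0, -120.0], [811.0, 156.0]]
(580, 800, 3)
```

View pics/c0.png

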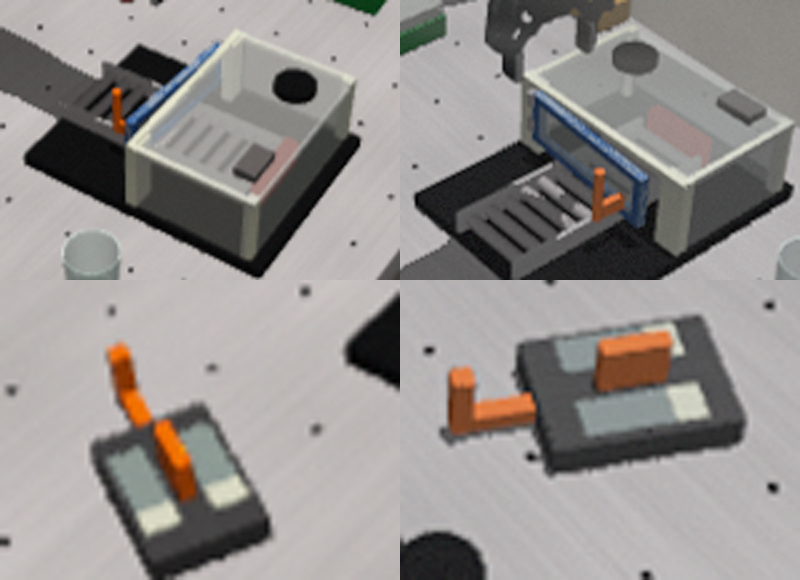

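The crops show the door nearly closed but slightly ajar, with its handle at scene (254,200) and side (291,200). The carrier lies on the table with its tail toward the robot, and the red stop is visible inside the chamber. I'll use the wrist view as well for a more precise fix.

Run:
```python
from h import *
from station import vision
f=vision.grab_frame("wrist");np.savez("wrist0.npz",**f);cv2.imwrite("pics/w0.png",cv2.resize(f["image"][...,::-1],(800,600)))
print(f["fx"],f["cx"],f["cy"],f["R"].round(3).tolist(),(-f["R"].T@f["t"]).round(1))
S=dict(np.load("scene0.npz"));D=dict(np.load("side0.npz"))
for f,c in((S,[(258.7,214.4),(300,172),(343,190),(306,235)]),(D,[(260,155),(294,136.2),(368,175),(325.2,197.8)])):
    print([ray(f,*p,120).round().tolist() for p in c])
for nm,a,b in(("handle",(254,201),(291,204)),("fin",(185,240),(320,289)),("tail",(175,226),(283,301))):
  for f,p in((S,a),(D,b)):
    P=cloud(f);H=hsv(f);m=(H[...,0]>=3)&(H[...,0]<17)&(H[...,1]>150)&(H[...,2]>90)
    n,l,st,ce=cv2.connectedComponentsWithStats(m.astype(np.uint8));i=l[p[1],p[0]]
    if i==0: i=1+np.argmin(np.hypot(*(ce[1:]-p).T))
    ys,xs=np.where(l==i); k=ys<=ys.min()+ (4 if nm!="fin" else 99)
    z={"handle":125,"fin":45,"tail":48}[nm]
    print(nm,xs[k].mean(),ys[k].mean(),ray(f,xs[k].mean()+0,ys[k].mean(),z).round(1))
```

```text
297.3186396354542 251.26727512236468 193.13539484371555 [[1.0, 0.001, -0.001], [0.001, -0.966, 0.26], [-0.001, -0.26, -0.966]] [548.7  66.6 373. ]
[[643.0, -124.0, 120.0], [632.0, 140.0, 120.0], [806.0, 144.0, 120.0], [817.0, -110.0, 120.0]]
[[628.0, 141.0, 120.0], [778.0, 161.0, 120.0], [817.0, -120.0, 120.0], [649.0, -123.0, 120.0]]
handle 253.23529411764707 194.94117647058823 [573.9 -63.5 125. ]
handle 289.375 194.25 [576.7 -58.9 125. ]
fin 184.5 240.5 [ 472.1 -307.    45. ]
fin 319.64114832535887 289.70334928229664 [ 471.7 -305.1   45. ]
tail 173.58823529411765 220.11764705882354 [ 377.3 -262.5   48. ]
tail 276.7826086956522 294.39130434782606 [ 378.8 -257.7   48. ]
```

View pics/w0.png

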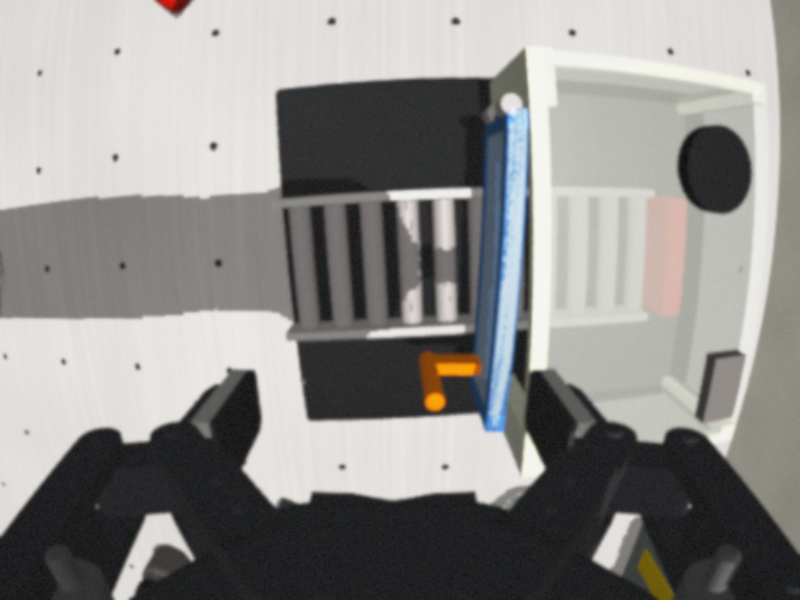

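The wrist view shows the track's front end at about x=285, between the rails at y≈200 and y≈330. The handle top is at (434,401), the hinge pin at (510,103), the door's free end at (495,430), and the stop's front face at about x=650.

```bash
cat >> h.py <<'E'
def wray(f,u,v,z):
    x,y=(u-f["cx"])/f["fx"],(v-f["cy"])/f["fy"]; r=np.hypot(x,y)+1e-12
    d=np.array([np.sin(r)*x/r,np.sin(r)*y/r,np.cos(r)])@f["R"]; o=-f["R"].T@f["t"]
    return o+d*(z-o[2])/d[2]
E
python3 - <<'E'
from h import *
f=dict(np.load("wrist0.npz"))
H=hsv(f);m=((H[...,0]>=3)&(H[...,0]<20)&(H[...,1]>150)&(H[...,2]>200)).astype(np.uint8)
n,l,st,ce=cv2.connectedComponentsWithStats(m);print(ce[1:].round(1)/.64,st[1:,4])
for k,u,v,z in [("baseFL",277,92,20),("baseFR",308,419,20),("railL out0",283,199,47),("railL in0",284,207,47),("railL in1",470,196,47),("railR in0",290,329,47),("railR in1",474,322,47),("rollstart",293,260,40),("handle",434,401,130),("hinge",511,103,118),("free in",487,430,118),("free out",505,430,118),("doorh l",507,108,118),("doorh r",528,108,118),("stopTop L",651,196,60),("stopTop R",642,315,60),("roofF L",527,47,120),("roof",528,200,120),("roof",526,350,120),("roof in L",553,65,120),("roof BL",766,85,120)]:
    print(k,wray(f,u*.64,v*.64,z).round(1))
E
```

```text
[[162.5       0.     ]
 [168.75      0.     ]
 [454.84375 367.96875]
 [434.0625  401.5625 ]] [  1   1 164  94]
baseFL [459.9 137.2  20. ]
baseFR [ 474.3 -134.9   20. ]
railL out0 [470.5  54.2  47. ]
railL in0 [471.1  48.4  47. ]
railL in1 [602.6  55.7  47. ]
railR in0 [471.2 -42.6  47. ]
railR in1 [608.8 -36.8  47. ]
rollstart [474.8   8.7  40. ]
handle [572.7 -59.1 130. ]
hinge [613.6 111.4 118. ]
free in [609.  -87.3 118. ]
free out [621.  -87.8 118. ]
doorh l [611.3 108.3 118. ]
doorh r [623.4 109.2 118. ]
stopTop L [740.4  63.8  60. ]
stopTop R [742.8 -28.3  60. ]
roofF L [622.9 144.9 120. ]
roof [623.6  57.  120. ]
roof [628.4 -31.5 120. ]
roof in L [638.  135.7 120. ]
roof BL [804.9 152.9 120. ]
```

Call:
carry_out --pt "-0.0605 0.024 0.07 0 0 -0.1 -0.5" --pt "-0.0605 0.024 0.07 0 0 -0.22 -0.5" --pt "-0.0605 0.024 0.07 0 0 -0.33 -0.5" --pt "-0.0605 0.024 0.07 0 0 -0.44 -0.5" --pt "-0.0605 0.024 0.07 0 0 -0.55 -0.5" --pt "-0.0605 0.024 0.07 0 0 -0.66 -0.5" --pt "-0.0605 0.024 0.07 0 0 -0.77 -0.5" --pt "-0.0605 0.024 0.07 0 0 -0.88 -0.5" --pt "-0.0605 0.024 0.07 0 0 -1 -0.5" --pt "-0.0605 0.024 0.07 0 0 -1 -0.5" --pt "-0.0605 0.024 0.1 0 0 -1 -0.5" --pt "-0.0605 0.024 0.12 0 0 -1 -0.5" --pt "-0.0605 0.024 0.142 0 0 -1 -0.5" --pt "-0.0605 0.024 0.142 0 0 -1 -0.5" --pt "-0.0605 0.024 0.142 0 0 -1 1" --pt "-0.0605 0.024 0.142 0 0 -1 1" --pt "-0.0605 0.024 0.142 0 0 -1 1" --pt "-0.0605 0.024 0.142 0 0 -1 1" --pt "-0.0605 0.024 0.142 0 0 -1 1" --force 60

```text
time_s: 2.52
tool_pos: [574.2, -60.6, 263.6]
ee_rot: [0.0, 1.0, -0.0, 0.001]
ft_force: [-0.7, -2.0, 5.7]
grip_width: 10.2
grip_force: 58.4
```

Run:
```python
import numpy as np
def arc(a0,n,st):
    p=np.deg2rad(a0);d=np.deg2rad(st*np.arange(1,n+1))
    print([[round(x,4) for x in (.175*(np.sin(p+e)-np.sin(p)),-.175*(np.cos(p+e)-np.cos(p)),0,0,0,np.rad2deg(e)/90,1)] for e in d])
arc(12.97,20,4)
```

```text
[[np.float64(0.0118), np.float64(0.0032), 0, 0, 0, np.float64(0.0444), 1], [np.float64(0.0234), np.float64(0.0071), 0, 0, 0, np.float64(0.0889), 1], [np.float64(0.0346), np.float64(0.0119), 0, 0, 0, np.float64(0.1333), 1], [np.float64(0.0455), np.float64(0.0174), 0, 0, 0, np.float64(0.1778), 1], [np.float64(0.056), np.float64(0.0237), 0, 0, 0, np.float64(0.2222), 1], [np.float64(0.066), np.float64(0.0307), 0, 0, 0, np.float64(0.2667), 1], [np.float64(0.0755), np.float64(0.0384), 0, 0, 0, np.float64(0.3111), 1], [np.float64(0.0844), np.float64(0.0467), 0, 0, 0, np.float64(0.3556), 1], [np.float64(0.0927), np.float64(0.0557), 0, 0, 0, np.float64(0.4), 1], [np.float64(0.1004), np.float64(0.0651), 0, 0, 0, np.float64(0.4444), 1], [np.float64(0.1074), np.float64(0.0751), 0, 0, 0, np.float64(0.4889), 1], [np.float64(0.1137), np.float64(0.0856), 0, 0, 0, np.float64(0.5333), 1], [np.float64(0.1193), np.float64(0.0965), 0, 0, 0, np.float64(0.5778), 1], [np.float64(0.1241), np.float64(0.1077), 0, 0, 0, np.float64(0.6222), 1], [np.float64(0.128), np.float64(0.1193), 0, 0, 0, np.float64(0.6667), 1], [np.float64(0.1312), np.float64(0.1311), 0, 0, 0, np.float64(0.7111), 1], [np.float64(0.1336), np.float64(0.1431), 0, 0, 0, np.float64(0.7556), 1], [np.float64(0.135), np.float64(0.1552), 0, 0, 0, np.float64(0.8), 1], [np.float64(0.1357), np.float64(0.1674), 0, 0, 0, np.float64(0.8444), 1], [np.float64(0.1355), np.float64(0.1796), 0, 0, 0, np.float64(0.8889), 1]]
```

Call:
carry_out --pt "0.012 0.003 0 0 0 0.044 1" --pt "0.023 0.007 0 0 0 0.089 1" --pt "0.035 0.012 0 0 0 0.133 1" --pt "0.0455 0.0175 0 0 0 0.178 1" --pt "0.056 0.024 0 0 0 0.222 1" --pt "0.066 0.031 0 0 0 0.267 1" --pt "0.0755 0.0385 0 0 0 0.311 1" --pt "0.0845 0.0465 0 0 0 0.356 1" --pt "0.0925 0.0555 0 0 0 0.4 1" --pt "0.1005 0.065 0 0 0 0.444 1"

```text
time_s: 3.78
tool_pos: [475.3, 6.0, 263.7]
ee_rot: [0.342, 0.94, 0.003, 0.003]
ft_force: [19.5, 13.6, -5.7]
grip_width: 10.6
grip_force: 58.9
```

Call:
carry_out --pt "0.011 0.0055 0 0 0 0.044 1" --pt "0.0225 0.0095 0 0 0 0.089 1" --pt "0.0335 0.0145 0 0 0 0.133 1" --pt "0.0445 0.02 0 0 0 0.178 1" --pt "0.055 0.026 0 0 0 0.222 1" --pt "0.065 0.033 0 0 0 0.267 1" --pt "0.0745 0.041 0 0 0 0.311 1" --pt "0.0835 0.049 0 0 0 0.356 1" --pt "0.0915 0.058 0 0 0 0.4 1" --pt "0.0995 0.0675 0 0 0 0.444 1" --pt "0.1065 0.0775 0 0 0 0.489 1" --pt "0.1125 0.088 0 0 0 0.533 1" --pt "0.1185 0.099 0 0 0 0.578 1" --pt "0.123 0.11 0 0 0 0.622 1" --pt "0.127 0.122 0 0 0 0.667 1" --pt "0.127 0.122 0 0 0 0.667 1"

```text
time_s: 5.78
tool_pos: [457.4, 179.5, 263.6]
ee_rot: [0.767, 0.642, 0.003, 0.004]
ft_force: [23.0, -9.1, -4.2]
grip_width: 10.5
grip_force: 59.6
```

Call:
carry_out --pt "0 0 0 0 0 0 -0.2" --pt "0 0 0 0 0 0 -0.5" --pt "0 0 0 0 0 0 -0.5" --pt "0 0 0 0 0 0 -0.5" --pt "0 0 -0.05 0 0 0 -0.5" --pt "0 0 -0.1 0 0 0 -0.5" --pt "-0.05 0.01 -0.12 0 0 -0.1 -0.5" --pt "-0.1 0.02 -0.12 0 0 -0.2 -0.5" --pt "-0.15 0.03 -0.12 0 0 -0.3 -0.5" --pt "-0.2 0.04 -0.12 0 0 -0.4 -0.5" --pt "-0.25 0.05 -0.12 0 0 -0.5 -0.5" --pt "-0.3 0.06 -0.12 0 0 -0.6 -0.5" --pt "-0.35 0.08 -0.12 0 0 -0.7 -0.5" --pt "-0.4 0.09 -0.12 0 0 -0.82 -0.5" --pt "-0.45 0.1 -0.12 0 0 -0.82 -0.5" --pt "-0.476 0.101 -0.12 0 0 -0.82 -0.5" --pt "-0.476 0.101 -0.12 0 0 -0.82 -0.5" --pt "-0.476 0.101 -0.12 0 0 -0.82 -0.5"

```text
time_s: 8.02
tool_pos: [471.4, -306.2, 382.6]
ee_rot: [0.227, 0.974, 0.0, -0.0]
ft_force: [0.1, 1.1, -0.1]
grip_width: 63.5
grip_force: 0.0
```

Run:
```python
from h import *
from station import vision,monitor
s=monitor.sense();print(s["tool_pos"].round(1) if hasattr(s["tool_pos"],"round") else s["tool_pos"],s["ee_rot"],s["joint_positions"],s["ft_force"])
f=vision.grab_frame("wrist");np.savez("wrist1.npz",**f)
g=vision.grab_frame("scene");np.savez("scene1.npz",**g)
a=np.hstack([f["image"],g["image"]])[...,::-1];cv2.imwrite("pics/w1.png",cv2.resize(a,(800,300)))
H=hsv(f);m=((H[...,0]>=3)&(H[...,0]<20)&(H[...,1]>150)&(H[...,2]>90)).astype(np.uint8)
n,l,st,ce=cv2.connectedComponentsWithStats(m)
for i in range(1,n):
    if st[i,4]>30: 
        r=cv2.minAreaRect(np.argwhere(l==i)[:,::-1].astype(np.float32))
        print(ce[i],st[i],[wray(f,*p,60).round(1).tolist() for p in cv2.boxPoints(r)],wray(f,*ce[i],60).round(1))
```

```text
[ 471.4 -306.2  382.6] [ 2.26511994e-01  9.74008350e-01  1.86922603e-04 -1.27905400e-04] [-5.76033144e-01  1.09152303e-01  1.57140037e-01  1.61915190e+00
  2.64369435e-04 -1.19042982e-01] [ 0.12200874  1.07122371 -0.12321371]
[251.20112782  93.72180451] [245  70  13  51 532] [[368.6, -262.1, 60.0], [373.7, -251.7, 60.0], [418.1, -273.4, 60.0], [412.9, -283.9, 60.0]] [ 392.4 -267.1   60. ]
[252.64583333 177.71212121] [247 155  12  47 528] [[444.8, -297.4, 60.0], [449.6, -287.7, 60.0], [492.2, -308.3, 60.0], [487.2, -318.4, 60.0]] [ 467.9 -302.5   60. ]
```

View pics/w1.png

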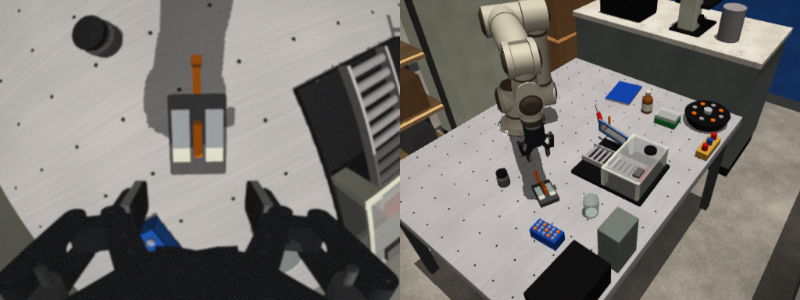

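The wrist half shows the carrier directly below the gripper, with the fin centred at (252,178) in native pixels. The scene half shows the door standing open to the left of the track. I'll grasp the fin.

Call:
carry_out --pt "0 0 0.05 0 0 0 -0.5" --pt "0 0 0.1 0 0 0 -0.5" --pt "0 0 0.14 0 0 0 -0.5" --pt "0 0 0.165 0 0 0 -0.5" --pt "0 0 0.176 0 0 0 -0.5" --pt "0 0 0.176 0 0 0 -0.5" --pt "0 0 0.176 0 0 0 1" --pt "0 0 0.176 0 0 0 1" --pt "0 0 0.176 0 0 0 1" --pt "0 0 0.176 0 0 0 1" --pt "0 0 0.176 0 0 0 1" --pt "0 0 0.176 0 0 0 1" --pt "0 0 0.165 0 0 0 1" --pt "0 0 0.14 0 0 0 1" --pt "0 0 0.1 0 0 0 1" --pt "0 0 0.05 0 0 0 1" --pt "0 0 0.03 0 0 0 1" --pt "0 0 0.03 0 0 0 1" --force 50

```text
time_s: 10.38
tool_pos: [471.5, -306.9, 354.3]
ee_rot: [0.227, 0.974, -0.0, 0.001]
ft_force: [0.1, 0.0, -4.4]
grip_width: 11.1
grip_force: 49.1
```

Run:
```python
from h import *
from station import vision,monitor
s=monitor.sense();print(s["tool_pos"],s["ee_rot"],s["ft_torque"])
f=vision.grab_frame("scene");np.savez("scene2.npz",**f)
g=vision.grab_frame("side");np.savez("side2.npz",**g)
a=np.hstack([f["image"][140:300,130:350],g["image"][100:340,180:400]])if 0 else np.hstack([cv2.resize(f["image"][130:290,130:330],(400,320)),cv2.resize(g["image"][120:320,200:450],(400,320))])
cv2.imwrite("pics/c2.png",a[...,::-1])
for n,F in(("s",f),("d",g)):
    P=cloud(F);H=hsv(F);m=(H[...,0]>98)&(H[...,0]<125)&(H[...,1]>110)&(P[...,2]>50)&(P[...,2]<125)&(P[...,0]>380)&(P[...,0]<640)&(P[...,1]>60)&(P[...,1]<220)
    q=P[m];print(n,len(q),cv2.minAreaRect(q[:,:2].astype(np.float32)) if len(q)>4 else 0)
```

```text
[ 471.50974659 -306.87349934  354.34637259] [ 2.26639247e-01  9.73977931e-01 -4.57505451e-04  1.19656088e-03] [-0.02511973  0.05342442  0.04031941]
s 158 ((519.6334228515625, 121.64098358154297), (16.59637451171875, 195.84617614746094), 78.74393463134766)
d 348 ((520.4127807617188, 123.02685546875), (20.15683937072754, 195.8170928955078), 80.51240539550781)
```

View pics/c2.png

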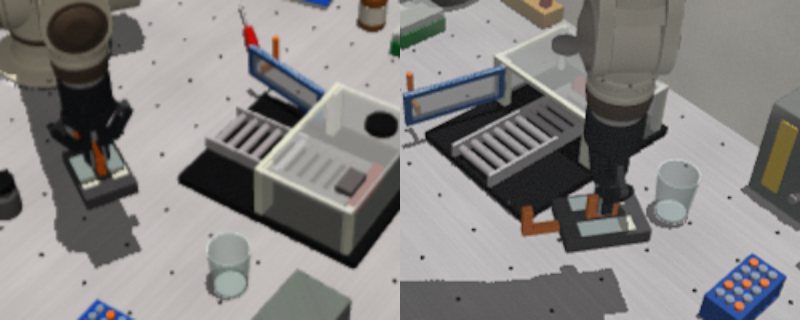

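Call:
carry_out --pt "0.005 0.02 0 0 0 0 1" --pt "0.012 0.05 0 0 0 -0.03 1" --pt "0.02 0.08 0 0 0 -0.07 1" --pt "0.028 0.115 0 0 0 -0.11 1" --pt "0.037 0.15 0 0 0 -0.15 1" --pt "0.045 0.185 0 0 0 -0.19 1" --pt "0.053 0.22 0 0 0 -0.23 1" --pt "0.061 0.25 0 0 0 -0.27 1" --pt "0.068 0.28 0 0 0 -0.3 1" --pt "0.0735 0.3 0 0 0 -0.324 1" --pt "0.0763 0.3103 0 0 0 -0.324 1" --pt "0.0763 0.3103 0.02 0 0 -0.324 1" --pt "0.0763 0.3103 0.05 0 0 -0.324 1" --pt "0.0763 0.3103 0.07 0 0 -0.324 1" --pt "0.0763 0.3103 0.08 0 0 -0.324 1" --pt "0.0763 0.3103 0.08 0 0 -0.324 1" --pt "0.0763 0.3103 0.08 0 0 -0.324 1"

```text
time_s: 12.6
tool_pos: [540.1, 5.4, 273.6]
ee_rot: [-0.026, 1.0, -0.0, 0.001]
ft_force: [0.7, -1.3, -2.3]
grip_width: 11.1
grip_force: 49.1
```

Run:
```python
from h import *
from station import vision,monitor
s=monitor.sense();print(s["tool_pos"],s["ee_rot"],s["ft_torque"],s["joint_positions"])
f=vision.grab_frame("wrist");np.savez("wrist3.npz",**f)
cv2.imwrite("pics/w3.png",cv2.resize(f["image"][...,::-1],(800,600)))
```

```text
[540.0612121    5.36923767 273.59815839] [-2.57395609e-02  9.99668513e-01 -1.91334924e-05  5.82408455e-04] [ 0.00995606 -0.05571138  0.05103057] [ 9.94568250e-03  5.27408029e-02 -1.13057922e-01  1.40383233e+00
 -1.98626789e-05 -4.15391456e-02]
```

View pics/w3.png

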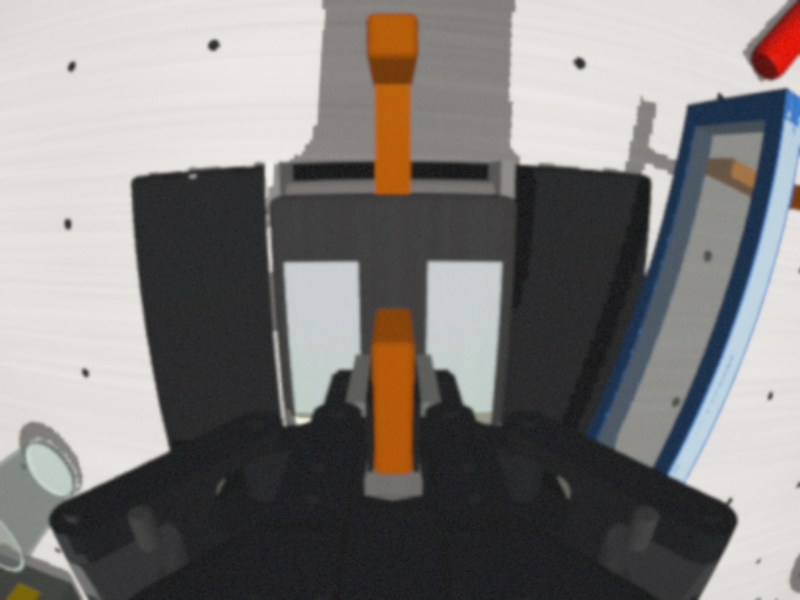

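The wrist view shows the tray edges (272–516), the rail outer edges (273–515) and the tail (367–417) all centred on about column 393. The carrier is therefore centred over the rails to within about 1 mm, and I can lower it.

Call:
carry_out --pt "0 0 0.008 0 0 0 1" --pt "0 0 0.015 0 0 0 1" --pt "0 0 0.02 0 0 0 1" --pt "0 0 0.023 0 0 0 1" --pt "0 0 0.025 0 0 0 1" --pt "0 0 0.026 0 0 0 1" --pt "0 0 0.026 0 0 0 1" --pt "0 0 0.026 0 0 0 1"

```text
time_s: 13.65
tool_pos: [540.2, 5.4, 247.5]
ee_rot: [-0.026, 1.0, 0.0, 0.001]
ft_force: [-0.4, 0.1, 5.4]
grip_width: 11.1
grip_force: 50.2
```

Call:
carry_out --pt "0 0 0 0 0 0 0.5" --pt "0 0 0 0 0 0 0" --pt "0 0 0 0 0 0 -0.3" --pt "0 0 0 0 0 0 -0.3" --pt "0 0 0 0 0 0 -0.3" --pt "0 0 -0.01 0 0 0 -0.3" --pt "0 0 -0.03 0 0 0 -0.3" --pt "0 0 -0.06 0 0 0 -0.3" --pt "0 0 -0.09 0 0 0 -0.3" --pt "0 0 -0.12 0 0 0 0" --pt "0.05 0 -0.12 0 0 0 1" --pt "0.1 0 -0.12 0 0 0 1" --pt "0.1 0 -0.12 0 0 0 1"

```text
time_s: 15.28
tool_pos: [437.6, 0.1, 368.2]
ee_rot: [-0.026, 1.0, -0.0, 0.001]
ft_force: [0.9, -0.6, -0.3]
grip_width: -0.1
grip_force: 0.0
```

Run:
```python
from h import *
from station import vision,monitor
s=monitor.sense();print(s["tool_pos"],s["ee_rot"],s["grip_width"])
f=vision.grab_frame("wrist");np.savez("wrist4.npz",**f)
g=vision.grab_frame("side");np.savez("side4.npz",**g)
a=np.hstack([cv2.resize(f["image"],(400,300)),cv2.resize(g["image"][110:260,190:390],(400,300),interpolation=cv2.INTER_CUBIC)])
cv2.imwrite("pics/w4.png",a[...,::-1])
H=hsv(f);m=((H[...,0]>=3)&(H[...,0]<20)&(H[...,1]>150)&(H[...,2]>90)).astype(np.uint8)
n,l,st,ce=cv2.connectedComponentsWithStats(m)
for i in range(1,n):
    if st[i,4]>60:
        b=cv2.boxPoints(cv2.minAreaRect(np.argwhere(l==i)[:,::-1].astype(np.float32)))
        print(ce[i],st[i],[wray(f,*p,93).round(1).tolist() for p in b])
P=cloud(g);H=hsv(g);m=(H[...,0]>=3)&(H[...,0]<17)&(H[...,1]>150)&(H[...,2]>80)&(P[...,0]>380)&(P[...,0]<600)&(abs(P[...,1])<60)
q=P[m];print(len(q),[(round(float(z)),) for z in np.percentile(q[:,2],[2,98])])
for lo,hi in((380,460),(490,600)):
    k=q[(q[:,0]>lo)&(q[:,0]<hi)];print(np.percentile(k,[2,50,98],axis=0).round(1).tolist() if len(k) else 0)
```

```text
[4.37630170e+02 1.15843789e-01 3.68192750e+02] [-2.58423173e-02  9.99665611e-01 -3.09754582e-05  9.15979406e-04] -0.11328645796122952
[251.12837838 196.03209459] [244 172  15  54 592] [[418.9, -6.0, 93.0], [418.3, 5.6, 93.0], [465.6, 8.4, 93.0], [466.2, -3.9, 93.0]]
[435.1497006  226.82934132] [417 213  35  28 334] [[453.9, 163.2, 93.0], [445.4, 168.6, 93.0], [470.2, 218.6, 93.0], [479.6, 212.7, 93.0]]
[251.47682119 308.12582781] [246 301  12  14 151] [[548.0, 1.6, 93.0], [547.4, 12.5, 93.0], [564.2, 13.5, 93.0], [564.8, 2.3, 93.0]]
297 [(48,), (101,)]
[[427.5, -10.2, 48.0], [435.2, -5.6, 66.0], [458.8, 4.8, 94.8]]
[[517.9, -4.4, 69.7], [536.9, -0.3, 90.1], [557.8, 10.1, 102.1]]
```

View pics/w4.png

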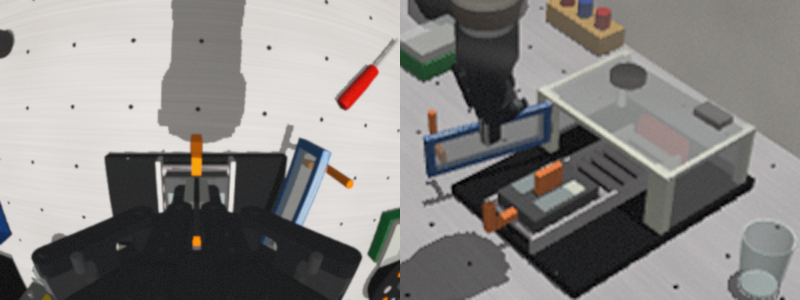

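The left half (wrist) shows the closed gripper above the tail. The right half (side) shows the carrier seated level between the rails, tail outward, with the door open. Next I'll come down behind the post and push.

Call:
carry_out --pt "0.037 0 0 0 0 0 1" --pt "0.037 0 0.03 0 0 0 1" --pt "0.037 0 0.08 0 0 0 1" --pt "0.037 0 0.12 0 0 0 1" --pt "0.037 0 0.137 0 0 0 1" --pt "0.037 0 0.137 0 0 0 1" --pt "0.032 0 0.137 0 0 0 1" --pt "0.026 0 0.137 0 0 0 1" --pt "0.02 0 0.137 0 0 0 1" --pt "0.015 0 0.137 0 0 0 1" --pt "0.01 0 0.137 0 0 0 1" --pt "0.005 0 0.137 0 0 0 1" --pt "0 0 0.137 0 0 0 1" --pt "-0.005 0 0.137 0 0 0 1"

```text
time_s: 17.12
tool_pos: [445.3, 0.5, 229.7]
ee_rot: [-0.026, 1.0, 0.0, -0.0]
ft_force: [-0.6, -0.7, 0.3]
grip_width: -0.2
grip_force: 0.2
```

Call:
carry_out --pt "-0.006 0 0 0 0 0 1" --pt "-0.012 0 0 0 0 0 1" --pt "-0.018 0 0 0 0 0 1" --pt "-0.024 0 0 0 0 0 1" --pt "-0.03 0 0 0 0 0 1" --pt "-0.036 0 0 0 0 0 1" --pt "-0.042 0 0 0 0 0 1" --pt "-0.048 0 0 0 0 0 1" --pt "-0.054 0 0 0 0 0 1" --pt "-0.06 0 0 0 0 0 1" --pt "-0.066 0 0 0 0 0 1" --pt "-0.072 0 0 0 0 0 1" --pt "-0.078 0 0 0 0 0 1" --pt "-0.084 0 0 0 0 0 1" --pt "-0.09 0 0 0 0 0 1" --pt "-0.096 0 0 0 0 0 1" --pt "-0.1 0 0 0 0 0 1" --pt "-0.1 0 0 0 0 0 1"

```text
time_s: 19.38
tool_pos: [545.1, 5.6, 229.6]
ee_rot: [-0.026, 1.0, -0.0, 0.0]
ft_force: [0.1, 0.2, -0.2]
grip_width: -0.1
grip_force: 0.0
```

Run:
```python
from h import *
from station import vision,monitor
s=monitor.sense();print(s["tool_pos"],s["ft_force"])
f=vision.grab_frame("wrist");g=vision.grab_frame("side")
a=np.hstack([cv2.resize(f["image"],(400,300)),cv2.resize(g["image"][110:260,190:390],(400,300),interpolation=cv2.INTER_CUBIC)])
cv2.imwrite("pics/w5.png",a[...,::-1])
```

```text
[545.12398852   5.6329659  229.63853468] [ 0.11914989  0.17344615 -0.20479661]
```

View pics/w5.png

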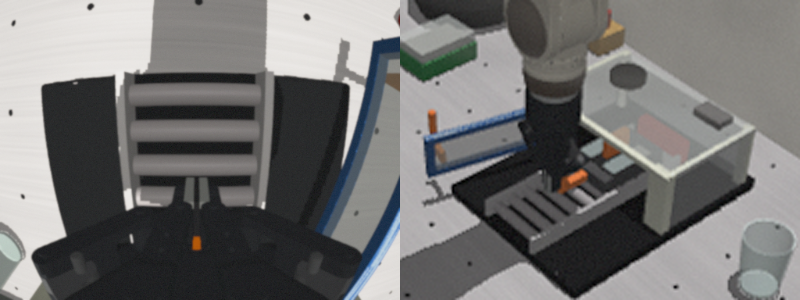

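The views show the carrier rolled into the doorway, with its post just ahead of the fingers. About 25–30 mm remain, so I'll finish slowly.

Call:
carry_out --pt "-0.003 0 0 0 0 0 1" --pt "-0.006 0 0 0 0 0 1" --pt "-0.009 0 0 0 0 0 1" --pt "-0.012 0 0 0 0 0 1" --pt "-0.015 0 0 0 0 0 1" --pt "-0.017 0 0 0 0 0 1" --pt "-0.019 0 0 0 0 0 1" --pt "-0.021 0 0 0 0 0 1" --pt "-0.022 0 0 0 0 0 1" --pt "-0.022 0 0 0 0 0 1"

```text
time_s: 20.72
tool_pos: [566.9, 6.8, 229.7]
ee_rot: [-0.026, 1.0, -0.0, 0.0]
ft_force: [-0.2, -0.4, -0.8]
grip_width: -0.2
grip_force: 0.0
```

Call:
carry_out --pt "-0.0015 0 0 0 0 0 1" --pt "-0.003 0 0 0 0 0 1" --pt "-0.0045 0 0 0 0 0 1" --pt "-0.006 0 0 0 0 0 1" --pt "-0.006 0 0 0 0 0 1"

```text
time_s: 21.35
tool_pos: [573.0, 7.1, 229.7]
ee_rot: [-0.026, 1.0, -0.0, 0.0]
ft_force: [-1.2, -0.9, 0.3]
grip_width: -0.1
grip_force: 0.0
```

Call:
carry_out --pt "-0.001 0 0 0 0 0 1" --pt "-0.002 0 0 0 0 0 1" --pt "-0.003 0 0 0 0 0 1" --pt "-0.003 0 0 0 0 0 1"

```text
time_s: 21.85
tool_pos: [575.9, 7.2, 229.7]
ee_rot: [-0.026, 1.0, 0.0, 0.0]
ft_force: [-0.1, -0.4, 0.5]
grip_width: -0.2
grip_force: 0.0
```

Call:
carry_out --pt "-0.001 0 0 0 0 0 1" --pt "-0.002 0 0 0 0 0 1" --pt "-0.003 0 0 0 0 0 1" --pt "-0.004 0 0 0 0 0 1" --pt "-0.004 0 0 0 0 0 1"

```text
time_s: 22.48
tool_pos: [578.0, 7.4, 229.6]
ee_rot: [-0.026, 1.0, -0.0, -0.003]
ft_force: [-16.0, -0.3, 9.5]
grip_width: -0.1
grip_force: 8.5
```

Run:
```python
from h import *
from station import vision,monitor
s=monitor.sense();print(s["tool_pos"],s["ft_force"])
f=vision.grab_frame("scene");g=vision.grab_frame("side");np.savez("scene6.npz",**f);np.savez("side6.npz",**g)
a=np.hstack([cv2.resize(f["image"][160:265,215:355],(400,300),interpolation=cv2.INTER_CUBIC),cv2.resize(g["image"][125:230,245:385],(400,300),interpolation=cv2.INTER_CUBIC)])
cv2.imwrite("pics/w6.png",a[...,::-1])
```

```text
[578.04010934   7.4248909  229.6311441 ] [-16.01588771  -0.3016617    9.53536482]
```

View pics/w6.png

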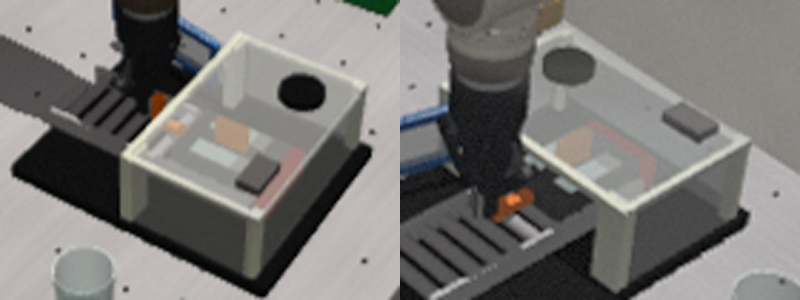

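The crops show the carrier deep in the chamber with its nose at the red stop. A 16 N reaction appeared over the last 2 mm. I'll check the fin position against the expected home position.

Run:
```python
from h import *
c,s=np.cos(.052),np.sin(.052)
for n,ps in(("scene",[(216,118),(247,130),(160,97),(150,90)]),("side",[(157,145),(192,125),(118,195),(96,197)])):
    f=dict(np.load(n+"6.npz"))
    ox,oy=(215,160) if n=="scene" else (245,125)
    for (u,v),z in zip(ps,(100,100,93,93)):
        p=ray(f,ox+u*.35,oy+v*.35,z);d=p[:2]-[625,10.3];print(n,p.round(1),"chamber",(d@[c,s]).round(1),(d@[-s,c]).round(1))
```

```text
scene [680.2   8.1 100. ] chamber 55.0 -5.1
scene [721.7  12.4 100. ] chamber 96.7 -2.9
scene [599.1   5.4  93. ] chamber -26.2 -3.5
scene [581.4   8.7  93. ] chamber -43.6 0.6
side [676.3  11.1 100. ] chamber 51.3 -1.9
side [728.1  15.8 100. ] chamber 103.3 0.2
side [598.7 -21.4  93. ] chamber -27.9 -30.3
side [579.3 -11.1  93. ] chamber -46.7 -19.0
```

Call:
carry_out --pt "0.001 0 0 0 0 0 1" --pt "0.002 0 0 0 0 0 1" --pt "0.004 0 0 0 0 0 1" --pt "0.008 0 0 0 0 0 1" --pt "0.02 0 0 0 0 0 1" --pt "0.05 0 0 0 0 0 1" --pt "0.08 0 0 0 0 0 1" --pt "0.1 0 -0.04 0 0 0 1" --pt "0.1 0 -0.09 0 0 0 1" --pt "0.1 0 -0.14 0 0 0 1" --pt "0.1 0 -0.17 0 0 0 1" --pt "0.1 0 -0.17 0 0 0 1" --pt "0.1 0 -0.17 0 0 0 1"

```text
time_s: 24.2
tool_pos: [479.6, 2.3, 398.9]
ee_rot: [-0.026, 1.0, 0.0, -0.0]
ft_force: [0.2, 0.1, -0.1]
grip_width: -0.1
grip_force: 0.0
```

Run:
```python
from h import *
from station import vision,monitor
print(monitor.sense()["tool_pos"],monitor.sense()["ft_force"])
c,s=np.cos(.052),np.sin(.052)
for n in("scene","side"):
    g=vision.grab_frame(n);a=dict(np.load(n+"6.npz"))
    for k,f in(("before",a),("after",g)):
        H=hsv(f);m=(H[...,0]>=4)&(H[...,0]<18)&(H[...,1]>60)&(H[...,2]>90);m[:,:]&=True
        x0,y0,x1,y1=(255,185,312,225) if n=="scene" else (270,160,325,215)
        w=np.zeros_like(m);w[y0:y1,x0:x1]=1
        nn,l,st,ce=cv2.connectedComponentsWithStats((m&w).astype(np.uint8))
        print(n,k,[(ce[i].round(1).tolist(),st[i].tolist()) for i in range(1,nn) if st[i,4]>15])
    P=cloud(g);H=hsv(g);m=(H[...,0]>98)&(H[...,0]<125)&(H[...,1]>110)&(P[...,2]>50)&(P[...,2]<125)&(P[...,0]>380)&(P[...,0]<640)&(P[...,1]>60)&(P[...,1]<220)
    print("door",cv2.minAreaRect(P[m][:,:2].astype(np.float32)))
w=vision.grab_frame("wrist");H=hsv(w)
m=((H[...,0]>=3)&(H[...,0]<20)&(H[...,1]>100)&(H[...,2]>90)).astype(np.uint8)
nn,l,st,ce=cv2.connectedComponentsWithStats(m)
for i in range(1,nn):
    if st[i,4]>40: print("w",st[i],ce[i].round(1),wray(w,*ce[i],93).round(1))
```

```text
[479.59233199   2.25652291 398.8520175 ] [ 0.15335708  0.09134003 -0.05885364]
scene before [([269.8, 196.2], [268, 193, 5, 9, 34]), ([296.0, 206.8], [291, 201, 11, 12, 90]), ([275.9, 204.0], [273, 202, 7, 5, 24])]
scene after [([269.7, 195.8], [268, 192, 5, 10, 38]), ([296.0, 206.8], [291, 201, 11, 12, 90]), ([275.9, 204.0], [273, 202, 7, 5, 24])]
door ((519.9559936523438, 119.56795501708984), (17.071392059326172, 197.53912353515625), 79.15404510498047)
side before [([284.5, 195.7], [278, 191, 14, 12, 85])]
side after [([281.6, 194.1], [276, 186, 16, 17, 160])]
door ((520.1223754882812, 122.39558410644531), (17.26905059814453, 197.74246215820312), 80.0318603515625)
w [405 167  38  22 364] [423.8 177.4] [459.  186.1  93. ]
w [488 359  10  11  72] [492.3 363.7] [803.2 488.   93. ]
```

Run:
```python
from h import *
w=dict(np.load("wrist0.npz"))
for u,v in((651,196),(642,315)): print("stop front bottom",wray(w,u*.64,v*.64,40).round(1))
for u,v in((686,198),(681,315)): print("stop back top",wray(w,u*.64,v*.64,60).round(1))
for n in("scene0","side0","scene6","side6"):
    f=dict(np.load(n+".npz"));H=hsv(f);h,s=H[...,0],H[...,1]
    m=((h<8)|(h>172))&(s>25)&(H[...,2]>110)
    x0,y0,x1,y1=(280,195,345,245) if "scene" in n else (290,150,365,200)
    k=np.zeros_like(m);k[y0:y1,x0:x1]=1
    nn,l,st,ce=cv2.connectedComponentsWithStats((m&k).astype(np.uint8));i=1+st[1:,4].argmax()
    pts=np.argwhere(l==i)[:,::-1].astype(np.float32);b=cv2.boxPoints(cv2.minAreaRect(pts))
    print(n,st[i],b.round(1).tolist(),[ray(f,*p,60)[:2].round(0).tolist() for p in b])
```

```text
stop front bottom [752.6  63.7  40. ]
stop front bottom [755.2 -34.3  40. ]
stop back top [774.1  65.1  60. ]
stop back top [782.1 -28.7  60. ]
scene0 [304 211  18  22 140] [[302.3999938964844, 230.10000610351562], [317.3999938964844, 210.10000610351562], [323.5, 214.60000610351562], [308.5, 234.60000610351562]] [[768.0, -49.0], [758.0, 63.0], [786.0, 56.0], [795.0, -55.0]]
side0 [309 167  26  24 286] [[306.0, 174.0], [311.70001220703125, 165.5], [337.29998779296875, 182.5], [331.6000061035156, 191.10000610351562]] [[734.0, 45.0], [777.0, 69.0], [782.0, -42.0], [739.0, -62.0]]
scene6 [304 211  18  23 145] [[302.3999938964844, 230.10000610351562], [317.20001220703125, 210.0], [323.5, 214.5], [308.70001220703125, 234.6999969482422]] [[768.0, -49.0], [757.0, 63.0], [786.0, 56.0], [796.0, -55.0]]
side6 [311 167  24  24 111] [[311.0, 168.0], [317.1000061035156, 162.39999389648438], [337.1000061035156, 184.39999389648438], [331.0, 190.0]] [[767.0, 60.0], [802.0, 71.0], [775.0, -48.0], [742.0, -57.0]]
```

```bash
python3 -c "
from station import workorder;print(workorder.sign_off())"
```

```text
the job is handed in; nothing more can be done
None
```

The job is handed in: the door is open to about 103°, and the carrier was set on the rollers, released and pushed in until it met the red stop with about 16 N. It didn't move when the gripper backed off.

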